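Wind the probe down over the access point

ROBOT

A 7-joint arm with a two-finger parallel gripper is mounted at the origin on the work surface. World frame = base frame: x ahead of the robot, y to its left, z up, the work surface at z = 0. Lengths are in m, angles in rad, forces in N, time in s.
With the tool pointing down it reaches from about 0.425 to 0.95 m from the base axis. Payload 16.7 kg.
Tool frame: the origin (TCP) lies at the very end of the fingers, on their centre line; the grasp point (between the pads) lies 19 mm behind it (manip.pinch_z is the z of the grasp point in the tool frame, in m); z points along the fingers, y is the line along which they close (so a half turn about z gives the same grasp; the last joint's range is limited). The gripper opens to 94 mm and grips with 3 to 60 N. Pads are 16 mm wide; open, the fingers measure 119 mm over their backs; the gripper's body (75 mm by 177 mm) begins 78 mm behind the grasp point.
Start: joints at [-1.331, 0.426, 0.074, 1.606, -0.034, 1.111, -0.067], TCP at [0.257, 0.624, 0.205] pointing down, gripper open.
Joint ranges: [-2.85, 2.85], [-0.5, 2.14], [-1.23, 1.37], [0.21, 2.46], [-1.02, 4.16], [0.16, 2.05], [-2.73, 2.73]. Speed limits (rad/s): [1.89, 1.89, 2.39, 2.39, 3.01, 3.01, 3.01].

INTERFACE

Orientations are given as a rotation vector (axis times angle).
In Python, from cell import manip gives the robot as it stands.
- The arm moves only by the tool send_rows, never from a script. Its argument "deltas" is a list that holds one entry, the list of rows, each a list of 7 numbers: the shift along the tool's x, y, z in cm, then the turn, a rotation vector about the tool's x, y, z in degrees, then the opening, from 0 (shut) to 1 (fully open). A call has 1 to 10 rows; each row is the pose to reach, as a shift and turn from the pose commanded when the call began, along the tool's axes at that moment; what a row does not reach only later rows make up. A row lasts 1/12 s, in which the tool goes at most 41.7 mm and 7.16 degrees, less where a joint would pass 70% of its speed; a pose out of reach is approached as far as the arm can. A call with a gripper value outside its range is refused whole. The fingers move at their own pace and stop on an object; "force" is the grip in N (left out, the last holds). Time passes only in rows, so rows that repeat a pose let the fingers close. It gives the time, the measured TCP pose, the force, the opening and the grip force at its end, in the units of the state.
- manip.state(): the state, without advancing time (a new reading comes with each control period).
- manip.snapshot(name): name is "side" or "top"; returns a dict with "pixels" (384x512x3 uint8, red, green, blue), "range_z" (384x512 float32, m along the optical axis (not along the pixel's ray), 0 where there is no reading), "fx", "fy", "cx", "cy" (pixels), "view" (4x4, takes a point from world to camera coordinates). Camera axes: x right, y up, looking along -z (the intrinsics and any distortion apply to the point x, -y, -z); pixel columns grow to the right and rows downward; lengths in m; the calibration is good to about 2 mm. A picture is of the moment at which its call begins.
- manip.close_job(): hands the job in; it is judged then, once.
The state is a dict: "time_s": time; "q": joint angles; "joint_velocities": joint speeds; "joint_torque": joint torques, N m; "position": TCP position; "eef_rot": TCP orientation; "wrist_force": force on the tool from outside, world axes, zero at the start; "wrist_torque": the same for the moment, N m; "opening": finger opening in m; "grasp_force": force on a finger pad.
Only numpy, scipy, OpenCV 4.12 (cv2) and the standard library are available. Lean on these libraries where they do the work, as an engineer would, in place of code of your own. Each camera call takes 0.05 s, during which the arm holds its last target. There are 200 camera calls.

TASK

Fit the loose hand crank on the square end of the probe stand's spindle, fully down on the dial, and wind the probe down until its tip hangs 10 mm (give or take 4 mm) above the top of the access point, without the probe ever touching it. Keep the crank on the shaft while you wind, leave it there fully seated when you let go, and do not disturb the access point or the other things on the bench.

Things in the scene. Friction and masses are not known exactly. Their poses are not given: they have to be found in the camera images.
- crank_hub (a point): Loose dark steel hand crank, 0.3 kg, lying flat, grip up. Point: on the hub axis half-way up, 17 mm above the underside. Hub: block 28 x 28 x 34 mm tall with a square through-hole 15.7 mm wide, sides parallel to the block's. A flat arm 22 mm wide, 9 mm thick, flush with the underside, runs to 86 mm from the hub axis. x axis: along the arm, hub to grip; z up.
- crank_grip (a point): Centre of the crank's black round upright grip, 25 mm in diameter: 75 mm from the hub axis along the arm, 42 mm above the crank's underside. The grip reaches from 12 to 70 mm above the underside, narrowing in the top 8 mm. It spins freely on its pin, so a gripper holding it need not turn with the crank. Axes as crank_hub.
- shaft_seat (a point): On the stand's vertical spindle axis, at the upper face of its round steel dial (60 mm in diameter), 210 mm above the bench: the crank's underside rests here when seated. Above it stands the square end: 14 mm wide, 28 mm tall, its top 6 mm tapering to 9 mm. x, y axes: normal to the square's sides, turning with it; z up. The crank fits in any of the four quarter turns, with 1.7 mm play in all.
- stand: Probe stand, fixed. Origin: under the spindle axis, at bench level; x axis: from the spindle towards the probe, z up. Aluminium base plate 250 x 170 x 12 mm (x from -60 to 190 mm), two upright rods, a top plate 50 x 120 mm whose upper face is 198 mm above the bench; the dial sits on it. Nothing on the stand but the dial and square end stands higher than 210 mm.
- spindle (a joint): Angle of the spindle (dial and square end), rad, growing clockwise seen from above. Each clockwise turn lowers the probe 10 mm; anticlockwise raises it. It starts between 2.5 and 12.5 rad, the tip of the probe then being 52 to 36 mm above the access point. It takes about 0.1 N m to turn and stays where it is left, as does a seated crank.
- probe_tip (a point): Lowest point of the probe: a brass wire loop 22 mm across under a black probe handle 14 mm in diameter, clamped at the end of the carriage's arm, 115 mm from the spindle axis, over the access point. The probe's top end is 110 mm above this point. It moves only up and down.
- carriage: Aluminium carriage, 110 mm wide, that rides on the stand's two rods and carries the arm, clamp and probe. Origin at the probe's tip. It moves only up and down, driven by the spindle, and cannot be pushed by hand.
- ap: Access point under test: a white plastic box 118 x 118 x 32 mm, 0.3 kg, lying loose on the stand's base plate under the probe. Origin at the centre of its underside.
- ap_top (a point): Centre of the access point's flat upper face, 44 mm above the bench; z up. The height of probe_tip above this point is the gap to be set.
- converter: Bystander: grey metal media converter 105 x 72 x 25 mm, loose on the bench. Origin at the centre of its underside.
- screwdriver: Bystander: screwdriver 190 mm long, lying loose on the bench.
- caddy: Bystander: steel drive caddy with a black front, 160 x 102 x 24 mm, loose on the bench. Origin at the centre of its underside.
Mind the look-alikes: they are no part of the job. What is shaped like the part that bears crank_hub but orange or red is not meant.

How it is judged:
By the outcome, as a careful person would: the job done as asked, in the order asked, and still so for the second after the job is handed in, with the robot touching nothing.
It also fails if it takes over 72 s, if anything falls off the work surface, if the arm or the gripper's body presses on something with over 40 N, if the wrist force passes 120 N, or if a joint passes its speed limit or range.

## Working session

There is one attempt and no reset: what is moved stays moved. The work goes in short steps, Python scripts to look and compute and a tool call to move; the robot and the scene stay as the last step left them, time stands still between calls to the robot, and variables do not carry over. Pictures are saved under pics/ and viewed, at most 10 in all, crops included, and the job is handed in when it is done.

Besides the shell and the picture viewer there is one more tool, called by a JSON object that holds its "op" and its "data", one argument or row to a line. send_rows: Moves the arm, as the interface text tells. Its arguments: {"type":"object","properties":{"deltas":{"type":"array"},"force":{"type":"number"}},"required":["deltas"]}

```bash
ls; mkdir -p pics
cat > h.py <<'E'
import numpy as np, cv2
from cell import manip
from scipy.spatial.transform import Rotation as R
def snap(n):
    s=manip.snapshot(n); s['view']=np.array(s['view']); return s
def cloud(s):
    h,w=s['range_z'].shape; u,v=np.meshgrid(np.arange(w),np.arange(h)); z=s['range_z']
    p=np.stack([(u-s['cx'])/s['fx']*z,-(v-s['cy'])/s['fy']*z,-z],-1)
    V=np.linalg.inv(s['view']); return p@V[:3,:3].T+V[:3,3]
def onplane(s,uv,zp):
    V=np.linalg.inv(s['view']);uv=np.atleast_2d(uv).astype(float)
    d=np.stack([(uv[:,0]-s['cx'])/s['fx'],-(uv[:,1]-s['cy'])/s['fy'],-np.ones(len(uv))],-1)@V[:3,:3].T
    return V[:3,3]+d*((zp-V[2,3])/d[:,2])[:,None]
def save(s,n,crop=None,k=1):
    im=s['pixels'][...,::-1]
    if crop: a,b,c,d=crop; im=im[b:d,a:c]
    cv2.imwrite('pics/'+n,cv2.resize(im,None,fx=k,fy=k,interpolation=cv2.INTER_CUBIC))
E
python3 - <<'E'
from h import *
a=snap('side');b=snap('top')
for s in(a,b): print(s.keys(), s['fx'],s['cx'],s['cy'],np.linalg.inv(s['view'])[:3].round(3).tolist())
save(a,'s0.png',None,1.5);save(b,'t0.png',None,1.5)
np.savez('s0.npz',**a);np.savez('t0.npz',**b)
print(manip.state(),manip.pinch_z)
E
```

```text
pics
dict_keys(['pixels', 'range_z', 'fx', 'fy', 'cx', 'cy', 'view']) 441.14276259200795 264.25433485706816 186.69529818087813 [[0.813, 0.399, -0.424, -0.01], [-0.582, 0.565, -0.585, -0.665], [0.006, 0.723, 0.691, 0.948]]
dict_keys(['pixels', 'range_z', 'fx', 'fy', 'cx', 'cy', 'view']) 467.351591501128 254.54732603556974 186.28462820076592 [[-0.006, 0.994, -0.113, 0.355], [-1.0, -0.007, -0.014, 0.02], [-0.015, 0.113, 0.994, 1.367]]
{'time_s': 0.1, 'q': array([-1.3305016 ,  0.42665131,  0.0738529 ,  1.60654735, -0.03408099,
        1.11080069, -0.0671096 ]), 'joint_velocities': array([ 7.12913426e-05, -1.14414304e-03,  3.16124102e-04, -3.06257071e-03,
       -3.86755033e-04, -1.72926331e-03,  8.67399468e-04]), 'joint_torque': array([ 9.06421192e-03, -9.37464166e+01,  3.67716037e+00, -4.55042446e+01,
       -4.85652429e-02,  1.68219785e-02, -2.62728139e-05]), 'position': array([0.25637894, 0.62398336, 0.20485584]), 'eef_rot': array([-6.08445033e-01, -3.08197938e+00,  1.79155001e-03]), 'wrist_force': array([ 0.08522631, -0.29714677, -0.14706526]), 'wrist_torque': array([-0.00892475, -0.00476522,  0.00142252]), 'grasp_force': 0.0, 'opening': 0.09386916248653951} -0.0188
```

View pics/s0.png

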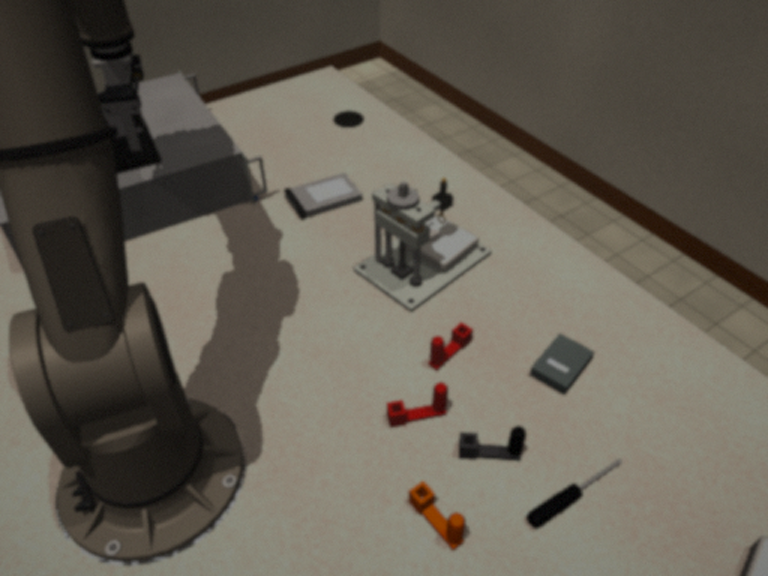

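View pics/t0.png

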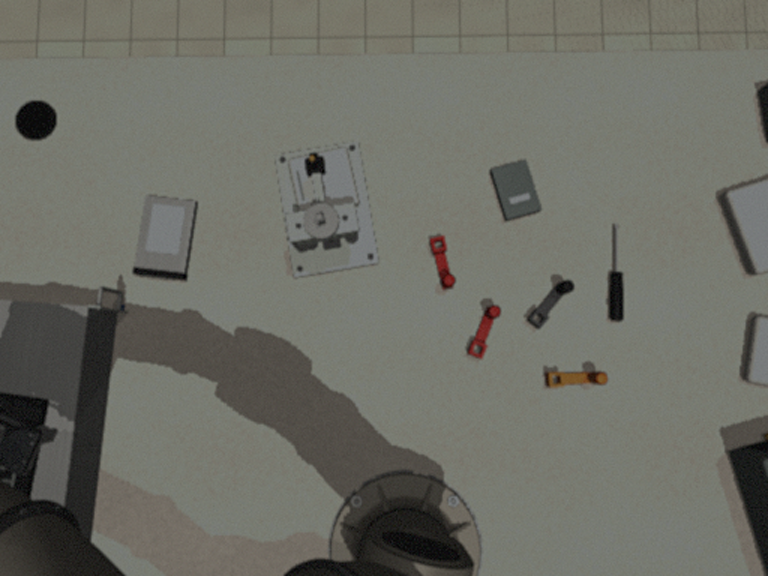

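The side view shows the dark crank with its hub at about (312,298) and grip at (345,292). In the top view the hub is at about (358,212) and the grip at (376,192). The dial is at (214,147) in the top view, with the probe on its far side at (210,108).

Run:
```python
from h import *
b=dict(np.load('t0.npz'));a=dict(np.load('s0.npz'))
for nm,s,box in(('top',b,(340,178,392,228)),('side',a,(296,275,358,315))):
    P=cloud(s); x0,y0,x1,y1=box
    sub=P[y0:y1,x0:x1].reshape(-1,3); px=s['pixels'][y0:y1,x0:x1].reshape(-1,3)
    d=px.max(1)<75
    print(nm,'bench z',np.median(sub[~d][:,2]))
    for lo,hi in((.004,.014),(.026,.042),(.06,.08)):
        q=sub[(sub[:,2]>lo)&(sub[:,2]<hi)&d]
        if len(q): print(lo,len(q),q.mean(0).round(4),((q.min(0)+q.max(0))/2).round(4),np.ptp(q,0).round(4), cv2.minAreaRect(q[:,:2].astype(np.float32)*1000))
# dial and square
P=cloud(b);sub=P[115:185,175:260].reshape(-1,3)
for lo,hi in((.205,.216),(.228,.25),(.193,.203),(.005,.02),(.03,.05)):
    q=sub[(sub[:,2]>lo)&(sub[:,2]<hi)]
    print(lo,len(q),q.mean(0).round(4),((q.min(0)+q.max(0))/2).round(4),np.ptp(q,0).round(4),cv2.minAreaRect(q[:,:2].astype(np.float32)*1000) if len(q)>3 else'')
P=cloud(b)
base=(P[...,2]>.007)&(P[...,2]<.018); base[:, :170]=0;base[:,265:]=0;base[200:]=0;base[:80]=0
stand=(P[...,2]>.007);stand[:, :170]=0;stand[:,265:]=0;stand[200:]=0;stand[:80]=0
q=P[base];print('base',cv2.minAreaRect(q[:,:2].astype(np.float32)*1000))
save(b,'t1.png',(180,90,260,190),6); save(b,'t2.png',(335,175,395,230),8)
im1=cv2.imread('pics/t1.png');im2=cv2.imread('pics/t2.png')
h=min(im1.shape[0],600);c=np.zeros((600,960,3),np.uint8);c[:600,:480]=im1[:600];c[:440,480:]=im2
c=cv2.convertScaleAbs(cv2.resize(c,None,fx=.83,fy=.83),alpha=1.8);cv2.imwrite('pics/t3.png',c)
```

```text
top bench z 0.00048472995273396435
0.004 126 [ 0.4617 -0.2827  0.0096] [ 0.4565 -0.2734  0.009 ] [0.0841 0.0682 0.0099] ((457.24200439453125, -277.559814453125), (23.629796981811523, 92.97289276123047), 50.22412872314453)
0.026 78 [ 0.4375 -0.2609  0.0336] [ 0.4549 -0.2726  0.0342] [0.0828 0.0661 0.0145] ((455.3263854980469, -276.9660339355469), (26.181848526000977, 90.19608306884766), 50.404361724853516)
0.06 58 [ 0.4878 -0.3047  0.0692] [ 0.4882 -0.306   0.0692] [0.0202 0.0216 0.0145] ((488.2524108886719, -306.0475158691406), (20.177034378051758, 21.575517654418945), 0.6592339277267456)
side bench z -0.00018706891555575478
0.004 215 [ 0.4558 -0.2852  0.0086] [ 0.4526 -0.2804  0.0088] [0.083  0.077  0.0095] ((456.6659240722656, -282.3679504394531), (25.712646484375, 99.25513458251953), 51.99809646606445)
0.026 143 [ 0.4434 -0.2755  0.033 ] [ 0.4523 -0.281   0.0338] [0.0805 0.0752 0.0155] ((457.7838439941406, -281.5781555175781), (27.28761100769043, 99.00184631347656), 51.98505783081055)
0.06 67 [ 0.4836 -0.3086  0.0676] [ 0.485  -0.3084  0.0663] [0.0188 0.0191 0.0122] ((484.98226928
[... 383 characters left out ...]
13.81050968170166, 13.125948905944824), 19.3631534576416)
0.193 512 [0.5857 0.1377 0.1983] [0.5874 0.1387 0.1981] [0.0681 0.1226 0.0097] ((589.7159423828125, 138.80474853515625), (64.07978820800781, 119.72940826416016), 9.172118186950684)
0.005 1770 [0.5961 0.1365 0.012 ] [0.6207 0.1498 0.0125] [0.2095 0.2509 0.015 ] ((620.251708984375, 150.40460205078125), (250.978515625, 209.080322265625), 89.61531066894531)
0.03 785 [0.6778 0.148  0.0439] [0.6394 0.1492 0.0402] [0.1528 0.1281 0.0193] ((644.1759033203125, 145.5605926513672), (152.8785858154297, 124.36263275146484), 4.809260368347168)
base ((654.5477294921875, 148.620849609375), (355.70916748046875, 278.26568603515625), 0.17686831951141357)
```

View pics/t3.png

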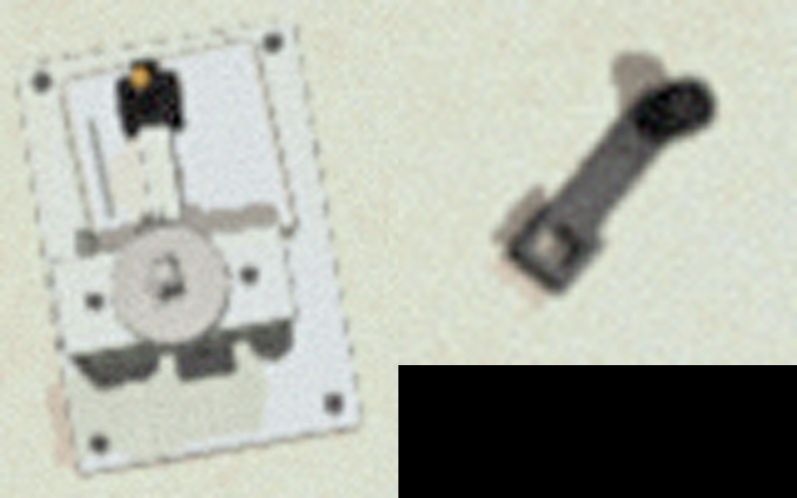

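Right-side up enlargements: the dial is at the left with its square stub near the centre, and the probe is above it. The dark crank's hub is lower left and its grip upper right. I'll average several frames for accuracy.

```bash
cat >> h.py <<'E'
def avg(n,k=8):
    L=[snap(n) for _ in range(k)]; s=L[0]; s['pixels']=np.mean([l['pixels'] for l in L],0)
    z=np.array([l['range_z'] for l in L]); s['range_z']=np.median(z,0); return s
E
python3 - <<'E'
from h import *
b=avg('top');a=avg('side')
np.savez('s1.npz',**a);np.savez('t1.npz',**b)
for nm,s,box in(('top',b,(340,178,392,228)),('side',a,(296,275,358,315))):
    P=cloud(s); x0,y0,x1,y1=box
    S=P[y0:y1,x0:x1].reshape(-1,3); d=s['pixels'][y0:y1,x0:x1].max(2).ravel()<75
    ax=np.array([.78,-.62]); t=(S[:,:2]-[.435,-.26])@ax
    hub=S[d&(abs(S[:,2]-.034)<.003)&(t<.03)]; gr=S[d&(S[:,2]>.06)]
    arm=S[d&(abs(S[:,2]-.009)<.003)&(t>.016)&(t<.058)]
    for k,q in(('hub',hub),('grip',gr)): print(nm,k,len(q),q.mean(0).round(4),cv2.minAreaRect(q[:,:2].astype(np.float32)*1000))
    vx,vy,_,_=cv2.fitLine(arm[:,:2].astype(np.float32),cv2.DIST_L2,0,.01,.01).ravel(); print('arm yaw',len(arm),np.degrees(np.arctan2(vy,vx)),arm.mean(0).round(4))
P=cloud(b);S=P[115:185,175:260].reshape(-1,3)
dl=S[abs(S[:,2]-.210)<.004];print('dial',len(dl),cv2.minEnclosingCircle(dl[:,:2].astype(np.float32)*1000),np.median(dl[:,2]))
print(cv2.minAreaRect(dl[:,:2].astype(np.float32)*1000))
q=S[S[:,2]>.218];print('sq top',len(q),q.mean(0).round(4),q[:,2].max(),cv2.minAreaRect(q[:,:2].astype(np.float32)*1000))
Pa=cloud(a);S=Pa[110:150,230:320].reshape(-1,3)
dl=S[abs(S[:,2]-.210)<.004];print('side dial',len(dl),cv2.minEnclosingCircle(dl[:,:2].astype(np.float32)*1000),np.median(dl[:,2]))
q=S[(S[:,2]>.216)&(np.hypot(S[:,0]-.586,S[:,1]-.138)<.02)];print('side sq',len(q),q.mean(0).round(4),q[:,2].max())
# probe top
S=P[90:125,185:235].reshape(-1,3);q=S[S[:,2]>.13];print('probe', len(q),np.sort(q[:,2])[-12:].round(4),q[q[:,2]>q[:,2].max()-.008].mean(0))
S=Pa[110:160,275:310].reshape(-1,3);q=S[(S[:,0]>.66)&(S[:,2]>.16)];print('probe side',len(q),np.sort(q[:,2])[-12:].round(4))
im1=cv2.resize(b['pixels'][128:168,194:236,::-1],None,fx=9,fy=9,interpolation=cv2.INTER_CUBIC)
im2=cv2.resize(a['pixels'][112:152,245:310,::-1],None,fx=9,fy=9,interpolation=cv2.INTER_CUBIC)[:,:420]
cv2.imwrite('pics/z.png',np.clip(np.hstack([im1,im2])*1.5,0,255).astype(np.uint8))
E
```

```text
top hub 63 [ 0.4314 -0.2572  0.0342] ((431.46868896484375, -257.7117004394531), (26.035751342773438, 28.4970760345459), 50.230648040771484)
top grip 57 [ 0.488  -0.305   0.0689] ((488.0276794433594, -305.731201171875), (21.396385192871094, 19.856094360351562), 88.47547912597656)
arm yaw 102 -41.152885 [ 0.4634 -0.2846  0.0095]
side hub 82 [ 0.428  -0.2598  0.0335] ((429.73260498046875, -258.89697265625), (26.087223052978516, 26.40455436706543), 51.420982360839844)
side grip 68 [ 0.4838 -0.3086  0.0673] ((485.7460632324219, -308.5933532714844), (18.609617233276367, 18.874296188354492), 85.22650909423828)
arm yaw 123 -40.61563 [ 0.4615 -0.2865  0.0085]
dial 396 ((588.71484375, 138.31700134277344), 31.971134185791016) 0.21026951927234383
((586.1735229492188, 138.17718505859375), (58.05961608886719, 58.76873779296875), 44.164512634277344)
sq top 39 [0.5852 0.1372 0.234 ] 0.2402026374848436 ((586.7181396484375, 137.99908447265625), (13.436467170715332, 13.216106414794922), 19.226356506347656)
side dial 192 ((585.9581298828125, 139.4040069580078), 30.37569808959961) 0.20963202584124685
side sq 53 [0.5848 0.1358 0.2282] 0.23864509554378144
probe 221 [0.1886 0.1892 0.1893 0.19   0.1905 0.1906 0.1913 0.1913 0.1913 0.1913
 0.1916 0.1918] [0.69953037 0.15665161 0.1905757 ]
probe side 41 [0.1821 0.1824 0.1838 0.1845 0.1857 0.187  0.1884 0.1886 0.1889 0.1894
 0.1895 0.1901]
```

View pics/z.png

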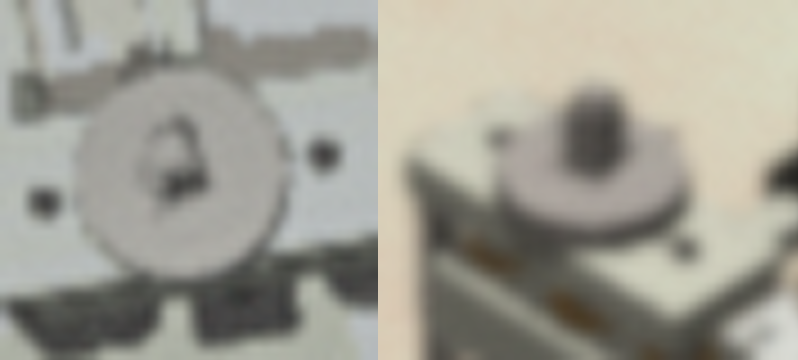

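```bash
cat >> h.py <<'E'
def rows(wps, cmd=None):
    """wps: (x,y,z,yaw of tool y in deg); prints row numbers (cm, deg) from the commanded (else measured) pose"""
    st=manip.state()
    if cmd is None: p,r0=np.array(st['position']),R.from_rotvec(st['eef_rot'])
    else: p,r0=np.array(cmd[:3]),down(cmd[3])
    for w in wps:
        d=r0.inv().apply(np.array(w[:3])-p)*100; t=(r0.inv()*down(w[3])).as_rotvec(degrees=True)
        print([float(x) for x in np.r_[d.round(2),t.round(1)]])
def down(yaw):
    c,s=np.cos(np.radians(yaw)),np.sin(np.radians(yaw))
    return R.from_matrix(np.array([[-s,c,0],[c,s,0],[0,0,-1]]))
def st():
    s=manip.state(); r=R.from_rotvec(s['eef_rot']).as_matrix()
    print(round(s['time_s'],2),'pos',s['position'].round(4),'yaw',np.degrees(np.arctan2(r[1,1],r[0,1])).round(2),'z',r[:,2].round(4),'F',s['wrist_force'].round(2),'M',s['wrist_torque'].round(2),'open',round(s['opening'],4),'g',round(s['grasp_force'],1))
E
python3 - <<'E'
from h import *
st(); rows([(.37,.5,.32,67),(.5,.25,.32,60),(.52,0,.32,55),(.4308,-.2582,.25,49)])
E
```

```text
0.9 pos [0.2565 0.6243 0.2055] yaw 67.66 z [-0. -0. -1.] F [-0.37  0.21 -0.36] M [-0.   -0.02  0.03] open 0.094 g 0.0
[-15.22, -7.19, -11.45, -0.0, -0.0, 0.7]
[-36.75, -25.37, -11.45, -0.0, -0.0, 7.7]
[-48.1, -47.73, -11.45, -0.0, -0.0, 12.7]
[-49.66, -75.01, -4.45, -0.0, -0.0, 18.7]
```

{"op": "send_rows", "data": {
  "deltas": [
    [[-15.2,-7.2,-11.5,0,0,0.7,0.6],[-15.2,-7.2,-11.5,0,0,0.7,0.6],[-15.2,-7.2,-11.5,0,0,0.7,0.6],[-15.2,-7.2,-11.5,0,0,0.7,0.6],[-36.8,-25.4,-11.5,0,0,7.7,0.6],[-36.8,-25.4,-11.5,0,0,7.7,0.6],[-36.8,-25.4,-11.5,0,0,7.7,0.6],[-36.8,-25.4,-11.5,0,0,7.7,0.6],[-36.8,-25.4,-11.5,0,0,7.7,0.6],[-36.8,-25.4,-11.5,0,0,7.7,0.6]]
  ],
  "force": 50
}}

```text
time_s: 1.73
position: [0.4706, 0.3024, 0.3167]
eef_rot: [0.814, 3.034, 0.001]
wrist_force: [0.4, 0.9, -0.3]
opening: 0.0563
grasp_force: 0.0
```

Run:
```python
from h import *
st(); rows([(.52,0,.32,55),(.4308,-.2582,.12,49)])
```

```text
1.73 pos [0.4706 0.3024 0.3167] yaw 59.97 z [ 3.e-04  5.e-04 -1.e+00] F [ 0.42  0.9  -0.29] M [ 0.   -0.03 -0.03] open 0.0563 g 0.0
[-19.42, -23.71, -0.34, 0.0, -0.0, 5.0]
[-24.62, -50.54, 19.64, 0.0, -0.0, 11.0]
```

{"op": "send_rows", "data": {
  "deltas": [
    [[-19.4,-23.7,-0.3,0,0,5,0.6],[-19.4,-23.7,-0.3,0,0,5,0.6],[-19.4,-23.7,-0.3,0,0,5,0.6],[-19.4,-23.7,-0.3,0,0,5,0.6],[-19.4,-23.7,-0.3,0,0,5,0.6],[-19.4,-23.7,-0.3,0,0,5,0.6],[-24.6,-50.5,15,0,0,11,0.6],[-24.6,-50.5,15,0,0,11,0.6],[-24.6,-50.5,15,0,0,11,0.6],[-24.6,-50.5,15,0,0,11,0.6]]
  ]
}}

```text
time_s: 2.57
position: [0.4722, -0.0901, 0.2473]
eef_rot: [1.101, 2.942, 0.001]
wrist_force: [1.6, -1.2, -0.9]
opening: 0.0562
grasp_force: 0.0
```

Run:
```python
from h import *
st(); rows([(.4308,-.2582,.12,49)])
```

```text
2.57 pos [ 0.4722 -0.0901  0.2473] yaw 48.96 z [ 1.e-03  5.e-04 -1.e+00] F [ 1.58 -1.16 -0.92] M [-0.05 -0.04 -0.01] open 0.0562 g 0.0
[-7.91, -15.41, 12.72, 0.1, 0.0, -0.0]
```

{"op": "send_rows", "data": {
  "deltas": [
    [[-7.9,-15.4,12.7,0,0,0,0.6],[-7.9,-15.4,12.7,0,0,0,0.6],[-7.9,-15.4,12.7,0,0,0,0.6],[-7.9,-15.4,12.7,0,0,0,0.6],[-7.9,-15.4,12.7,0,0,0,0.6],[-7.9,-15.4,12.7,0,0,0,0.6],[-7.9,-15.4,12.7,0,0,0,0.6],[-7.9,-15.4,12.7,0,0,0,0.6]]
  ]
}}

```text
time_s: 3.23
position: [0.4315, -0.2564, 0.1209]
eef_rot: [-1.102, -2.941, 0.0]
wrist_force: [-0.1, 0.6, 0.1]
opening: 0.0564
grasp_force: 0.0
```

Run:
```python
from h import *
st(); rows([(.4308,-.2582,.04,49),(.4308,-.2582,.007,49)])
b=avg('top',3); P=cloud(b)
for zz in (.034,.07): 
    for nm,p in(('hub',[.4308,-.2582,.034]),):
        q=b['view']@np.r_[p,1]; print(nm, q[0]/-q[2]*b['fx']+b['cx'], -q[1]/-q[2]*b['fy']+b['cy'])
save(b,'g.png',(320,150,420,240),6)
```

```text
3.23 pos [ 0.4315 -0.2564  0.1209] yaw 48.91 z [-4.e-04  0.e+00 -1.e+00] F [-0.1   0.6   0.06] M [ 0.02  0.04 -0.03] open 0.0564 g 0.0
[-0.07, -0.18, 8.09, -0.0, -0.0, -0.1]
[-0.07, -0.18, 11.39, -0.0, -0.0, -0.1]
hub 358.99316259656644 211.82837614224258
hub 358.99316259656644 211.82837614224258[ WARN:0@5.096] global loadsave.cpp:1063 imwrite_ Unsupported depth image for selected encoder is fallbacked to CV_8U.
```

View pics/g.png

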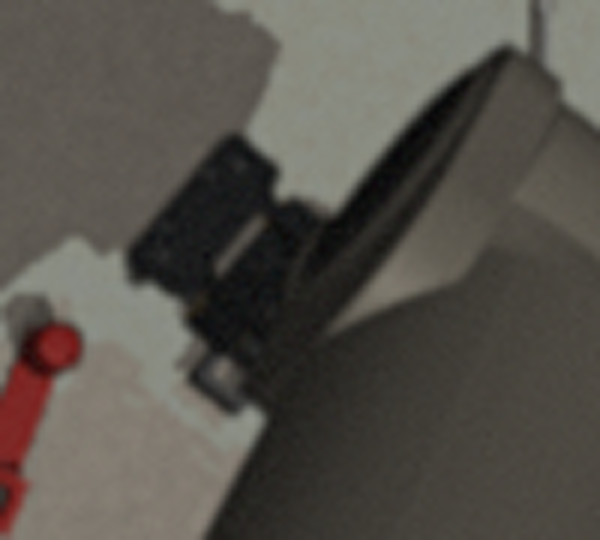

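The picture shows the gripper above the crank, with the hub peeping out at its lower left (about (220,370) in the crop) and the red crank clear to the left. I'll go straight down and grasp.

{"op": "send_rows", "data": {
  "deltas": [
    [[0,0,4,0,0,0,0.6],[0,0,8,0,0,0,0.6],[0,0,10,0,0,0,0.6],[0,0,11.3,0,0,0,0.6],[0,0,11.3,0,0,0,0.6],[0,0,11.3,0,0,0,0.6],[0,0,11.3,0,0,0,0.6]]
  ]
}}

```text
time_s: 3.97
position: [0.4325, -0.2563, 0.009]
eef_rot: [1.099, 2.941, 0.0]
wrist_force: [0.8, -0.4, -0.4]
opening: 0.0566
grasp_force: 0.0
```

Run:
```python
from h import *
st(); rows([(.4308,-.2582,.007,49)])
```

```text
3.97 pos [ 0.4325 -0.2563  0.009 ] yaw 49.02 z [ 1.7e-03 -3.0e-04 -1.0e+00] F [ 0.83 -0.36 -0.39] M [ 0.05 -0.    0.03] open 0.0566 g 0.0
[-0.0, -0.25, 0.2, 0.1, 0.1, 0.0]
```

{"op": "send_rows", "data": {
  "deltas": [
    [[0,-0.2,0.1,0,0,0,0.6],[0,-0.2,0.1,0,0,0,0.3],[0,-0.2,0.1,0,0,0,0.1],[0,-0.2,0.1,0,0,0,0.1],[0,-0.2,0.1,0,0,0,0.1],[0,-0.2,0.1,0,0,0,0.1],[0,-0.2,0.1,0,0,0,0.1],[0,-0.2,0.1,0,0,0,0.1]]
  ]
}}

```text
time_s: 4.63
position: [0.4303, -0.2579, 0.0069]
eef_rot: [1.101, 2.942, 0.0]
wrist_force: [-0.6, 2.7, 6.7]
opening: 0.0276
grasp_force: 49.9
```

Run:
```python
from h import *
st()
```

```text
4.63 pos [ 0.4303 -0.2579  0.0069] yaw 48.96 z [ 2.e-04  1.e-04 -1.e+00] F [-0.55  2.74  6.71] M [ 0.37  0.08 -0.08] open 0.0276 g 49.9
```

{"op": "send_rows", "data": {
  "deltas": [
    [[0,0,-1,0,0,0,0.1],[0,0,-4,0,0,0,0.1],[0,0,-8,0,0,0,0.1],[0,0,-12,0,0,0,0.1],[0,0,-16,0,0,0,0.1],[0,0,-20,0,0,0,0.1],[0,0,-24,0,0,0,0.1],[0,0,-28,0,0,0,0.1],[0,0,-30,0,0,0,0.1],[0,0,-30,0,0,0,0.1]]
  ]
}}

```text
time_s: 5.47
position: [0.4311, -0.2591, 0.3111]
eef_rot: [1.1, 2.936, 0.003]
wrist_force: [0.9, 0.3, -3.1]
opening: 0.0277
grasp_force: 49.9
```

Run:
```python
from h import *
st();rows([(.49,-.15,.31,43),(.52,-.05,.31,36),(.55,.05,.31,24),(.5862,.1385,.30,18)])
```

```text
5.47 pos [ 0.4311 -0.2591  0.3111] yaw 48.92 z [ 6.1e-03 -5.0e-04 -1.0e+00] F [ 0.92  0.33 -3.09] M [0.06 0.02 0.04] open 0.0277 g 49.9
[2.73, 12.09, 0.14, 0.2, 0.3, 5.9]
[7.03, 21.6, 0.16, 0.2, 0.3, 12.9]
[11.34, 31.11, 0.17, 0.3, 0.2, 24.9]
[14.44, 40.16, 1.19, 0.3, 0.2, 30.9]
```

{"op": "send_rows", "data": {
  "deltas": [
    [[2,8,0,0,0,4,0.1],[2.7,12,0,0,0,6,0.1],[5,16,0,0,0,11,0.1],[7,20,0,0,0,16,0.1],[9,24,0,0,0,22,0.1],[10.5,28,0,0,0,26,0.1],[12,32,0,0,0,30.9,0.1],[13.3,36,0,0,0,30.9,0.1],[14.4,40,0,0,0,30.9,0.1],[14.4,40.1,0,0,0,30.9,0.1]]
  ]
}}

```text
time_s: 6.3
position: [0.5797, 0.1298, 0.3053]
eef_rot: [-1.845, -2.541, 0.003]
wrist_force: [1.1, -0.3, -2.9]
opening: 0.0277
grasp_force: 49.9
```

{"op": "send_rows", "data": {
  "deltas": [
    [[0,0,0,0,0,0,0.1],[0,0,0,0,0,0,0.1],[0,0,0,0,0,0,0.1],[0,0,0,0,0,0,0.1]]
  ]
}}

```text
time_s: 6.63
position: [0.5796, 0.1268, 0.3061]
eef_rot: [-1.847, -2.541, 0.002]
wrist_force: [-1.1, -0.3, -4.2]
opening: 0.0279
grasp_force: 49.9
```

Run:
```python
from h import *
st();rows([(.5862,.1385,.26,18)])
b=avg('top',4);a=avg('side',4);np.savez('s2.npz',**a)
for n,s in(('t',b),('s',a)):
    P=cloud(s);gm=(P[...,2]>.29)&(P[...,2]<.4)&(s['pixels'].max(2)<75)
    S=P[(abs(P[...,0]-.6)<.12)&(abs(P[...,1]-.08)<.1)&(P[...,2]>.29)&(P[...,2]<.38)]
    print(n,len(S))
im=np.hstack([b['pixels'][120:190,180:270],a['pixels'][70:140,220:310]])[...,::-1]
cv2.imwrite('pics/c.png',np.clip(cv2.resize(im,None,fx=4.4,fy=4.4,interpolation=cv2.INTER_CUBIC)*1.5,0,255).astype(np.uint8))
```

```text
6.63 pos [0.5796 0.1268 0.3061] yaw 17.97 z [-1.1e-03 -8.0e-04 -1.0e+00] F [-1.08 -0.3  -4.21] M [-0.01 -0.    0.01] open 0.0279 g 49.9
[0.92, 1.0, 4.6, -0.1, 0.0, -0.0]
t 227
s 830
```

View pics/c.png

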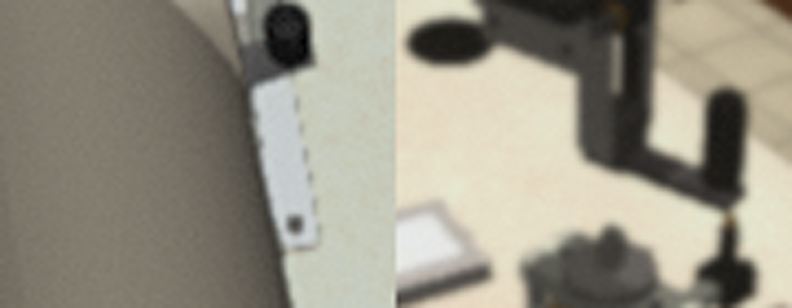

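The right half shows the crank held level under the fingers with the grip out to the right; the dial and square end are below it at about (610,260).

{"op": "send_rows", "data": {
  "deltas": [
    [[0.5,0.5,1,0,0,0,0.1],[0.9,1,2,0,0,0,0.1],[0.9,1,4,0,0,0,0.1],[0.9,1,4.6,0,0,0,0.1],[0.9,1,4.6,0,0,0,0.1],[0.9,1,4.6,0,0,0,0.1]]
  ]
}}

```text
time_s: 7.53
position: [0.5868, 0.1399, 0.2604]
eef_rot: [-1.845, -2.542, 0.002]
wrist_force: [-0.3, 0.3, -3.3]
opening: 0.0273
grasp_force: 49.9
```

Run:
```python
from h import *
st();rows([(.5862,.1385,.25,18)])
b=avg('top',4);a=avg('side',4)
p=manip.state()['position'];e=p+[.075*np.cos(np.radians(-72)),.075*np.sin(np.radians(-72)),0];print('expected grip',e)
for n,s in(('t',b),('s',a)):
    P=cloud(s);d=(s['pixels'].max(2)<85)
    S=P[(np.hypot(P[...,0]-e[0],P[...,1]-e[1])<.03)&(P[...,2]>.30)&(P[...,2]<.36)]
    if len(S): print(n,len(S),S.mean(0).round(4),cv2.minAreaRect(S[:,:2].astype(np.float32)*1000),S[:,2].max())
    # arm flat
    A=P[(np.hypot(P[...,0]-e[0],P[...,1]-e[1])<.06)&(P[...,2]>.257)&(P[...,2]<.267)]
    if len(A)>5:
        v=cv2.fitLine(A[:,:2].astype(np.float32),cv2.DIST_L2,0,.01,.01).ravel();print(len(A),A.mean(0).round(4),np.degrees(np.arctan2(v[1],v[0])),A[:,2].std())
```

```text
7.53 pos [0.5868 0.1399 0.2604] yaw 18.06 z [-9.e-04 -7.e-04 -1.e+00] F [-0.29  0.27 -3.32] M [0.02 0.03 0.01] open 0.0273 g 49.9
[-0.12, -0.09, 1.04, -0.1, 0.0, 0.1]
expected grip [0.61009297 0.06856582 0.26107414]
t 106 [0.6084 0.0672 0.3201] ((609.6988525390625, 67.24559783935547), (21.639936447143555, 23.417259216308594), 33.88875961303711) 0.32586631435952174
89 [0.6029 0.0836 0.2631] 88.18157 0.0014743798365532766
s 102 [0.6064 0.0631 0.3151] ((608.4638061523438, 65.86962890625), (21.645780563354492, 21.826154708862305), 18.892417907714844) 0.32480198044234965
143 [0.5987 0.0919 0.2619] -73.76328 0.0018161666785189642
```

{"op": "send_rows", "data": {
  "deltas": [
    [[0,-0.1,0.5,0,0,0,0.1],[0,-0.1,1,0,0,0,0.1],[0,-0.1,1.2,0,0,0,0.1],[0,-0.1,1.2,0,0,0,0.1],[0,-0.1,1.2,0,0,0,0.1]]
  ]
}}

```text
time_s: 8.35
position: [0.5857, 0.1395, 0.2484]
eef_rot: [-1.845, -2.542, 0.001]
wrist_force: [0.4, -0.1, -4.1]
opening: 0.0278
grasp_force: 49.9
```

Run:
```python
from h import *
st();rows([(.5861,.1393,.24,18)])
```

```text
8.35 pos [0.5857 0.1395 0.2484] yaw 18.06 z [-5.e-04 -3.e-04 -1.e+00] F [ 0.41 -0.07 -4.09] M [ 0.06  0.04 -0.01] open 0.0278 g 49.9
[-0.03, 0.03, 0.84, -0.0, 0.0, 0.1]
```

Good alignment; go down slowly.

{"op": "send_rows", "data": {
  "deltas": [
    [[0,0,0.3,0,0,0,0.1],[0,0,0.6,0,0,0,0.1],[0,0,0.8,0,0,0,0.1],[0,0,1.0,0,0,0,0.1],[0,0,1.0,0,0,0,0.1]]
  ]
}}

```text
time_s: 8.77
position: [0.5859, 0.1396, 0.2383]
eef_rot: [1.845, 2.543, -0.0]
wrist_force: [1.3, 1.1, -4.6]
opening: 0.0278
grasp_force: 49.9
```

Run:
```python
from h import *
st()
```

```text
8.77 pos [0.5859 0.1396 0.2383] yaw 18.06 z [-0.e+00 -2.e-04 -1.e+00] F [ 1.31  1.1  -4.64] M [ 0.17 -0.26  0.05] open 0.0278 g 49.9
```

{"op": "send_rows", "data": {
  "deltas": [
    [[0,0,0.2,0,0,0,0.1],[0,0,0.4,0,0,0,0.1],[0,0,0.6,0,0,0,0.1],[0,0,0.8,0,0,0,0.1],[0,0,0.8,0,0,0,0.1]]
  ]
}}

```text
time_s: 9.18
position: [0.5861, 0.1397, 0.2305]
eef_rot: [1.845, 2.542, 0.001]
wrist_force: [4.5, 0.4, -6.9]
opening: 0.0278
grasp_force: 49.9
```

Run:
```python
from h import *
st()
```

```text
9.18 pos [0.5861 0.1397 0.2305] yaw 18.07 z [ 5.e-04  0.e+00 -1.e+00] F [ 4.47  0.36 -6.93] M [ 0.37 -0.91  0.08] open 0.0278 g 49.9
```

{"op": "send_rows", "data": {
  "deltas": [
    [[0,0.05,0.3,0,0,0,0.1],[0,0.05,0.6,0,0,0,0.1],[0,0.05,0.9,0,0,0,0.1],[0,0.05,1.2,0,0,0,0.1],[0,0.05,1.2,0,0,0,0.1]]
  ]
}}

```text
time_s: 9.6
position: [0.5861, 0.1397, 0.218]
eef_rot: [-1.845, -2.542, 0.001]
wrist_force: [2.9, 1.2, -4.9]
opening: 0.0277
grasp_force: 49.9
```

Run:
```python
from h import *
st()
```

```text
9.6 pos [0.5861 0.1397 0.218 ] yaw 18.07 z [-5.e-04 -3.e-04 -1.e+00] F [ 2.89  1.16 -4.87] M [ 0.22 -0.39 -0.02] open 0.0277 g 49.9
```

{"op": "send_rows", "data": {
  "deltas": [
    [[0,0,0.1,0,0,0,0.1],[0,0,0.2,0,0,0,0.1],[0,0,0.3,0,0,0,0.1],[0,0,0.3,0,0,0,0.1]]
  ]
}}

```text
time_s: 9.93
position: [0.5863, 0.1397, 0.2168]
eef_rot: [-1.845, -2.542, -0.001]
wrist_force: [-7.1, -1.2, 13.6]
opening: 0.0278
grasp_force: 49.9
```

Run:
```python
from h import *
st()
```

```text
9.93 pos [0.5863 0.1397 0.2168] yaw 18.05 z [-0.e+00  7.e-04 -1.e+00] F [-7.06 -1.21 13.59] M [-0.39  1.81 -0.  ] open 0.0278 g 49.9
```

Contact is at the expected seat height. Release, rise and look.

{"op": "send_rows", "data": {
  "deltas": [
    [[0,0,0.2,0,0,0,0.5],[0,0,0.1,0,0,0,0.5],[0,0,0.1,0,0,0,0.5],[0,0,-2,0,0,0,0.5],[0,0,-6,0,0,0,0.5],[0,0,-9,0,0,0,0.5],[5,0,-9,0,0,0,0.5],[5,0,-9,0,0,0,0.5]]
  ]
}}

```text
time_s: 10.6
position: [0.5703, 0.1919, 0.3076]
eef_rot: [-1.842, -2.545, -0.006]
wrist_force: [-0.4, 2.1, -1.4]
opening: 0.0471
grasp_force: 0.0
```

Run:
```python
from h import *
st();rows([(.6095,.0672,.30,18),(.6095,.0672,.233,18)],None)
b=avg('top',3);a=avg('side',3)
for n,s in(('t',b),('s',a)):
    P=cloud(s)
    for nm,c,lo,hi,r in(('grip',(.6095,.067),.262,.29,.03),('hub',(.5863,.1385),.235,.255,.025),('dial',(.5863,.1385),.205,.215,.035),('arm',(.6,.095),.215,.224,.03)):
        S=P[(np.hypot(P[...,0]-c[0],P[...,1]-c[1])<r)&(P[...,2]>lo)&(P[...,2]<hi)]
        if len(S)>4: print(n,nm,len(S),S.mean(0).round(4),np.median(S[:,2]).round(4),cv2.minAreaRect(S[:,:2].astype(np.float32)*1000))
cv2.imwrite('pics/d.png',np.clip(cv2.resize(a['pixels'][70:190,210:330,::-1],None,fx=4.5,fy=4.5,interpolation=cv2.INTER_CUBIC)*1.4,0,255).astype(np.uint8))
```

```text
10.6 pos [0.5703 0.1919 0.3076] yaw 18.23 z [ 0.0021  0.0031 -1.    ] F [-0.36  2.1  -1.44] M [-0.01  0.07  0.03] open 0.0471 g 0.0
[-13.08, -0.18, 0.72, 0.2, -0.1, 0.2]
[-13.09, -0.2, 7.42, 0.2, -0.1, 0.2]
t grip 89 [0.6082 0.0671 0.2773] 0.2784 ((609.701171875, 67.62396240234375), (24.066829681396484, 21.721866607666016), 0.5279330015182495)
t hub 125 [0.5857 0.1378 0.2427] 0.2437 ((585.9893188476562, 138.18287658691406), (28.05729103088379, 27.37538719177246), 18.04643440246582)
t dial 222 [0.5819 0.141  0.2103] 0.2103 ((586.3028564453125, 138.2318115234375), (58.64357376098633, 57.96259307861328), 40.283382415771484)
t arm 174 [0.5986 0.0994 0.2191] 0.219 ((600.239013671875, 96.35857391357422), (22.286041259765625, 56.062347412109375), 18.500150680541992)
s grip 80 [0.6059 0.0636 0.2733] 0.2741 ((607.8665771484375, 65.26760864257812), (21.127744674682617, 21.50677490234375), 52.97168731689453)
s hub 97 [0.5846 0.1371 0.2413] 0.2425 ((585.4071655273438, 138.4300079345703), (30.373750686645508, 29.371524810791016), 19.870512008666992)
s dial 112 [0.5728 0.1316 0.2097] 0.2097 ((583.849853515625, 134.7768096923828), (51.87809371948242, 59.9320068359375), 60.18470001220703)
s arm 99 [0.5965 0.0984 0.2181] 0.2184 ((599.2659301757812, 95.54679870605469), (22.09226417541504, 58.33646774291992), 17.487306594848633)
```

View pics/d.png

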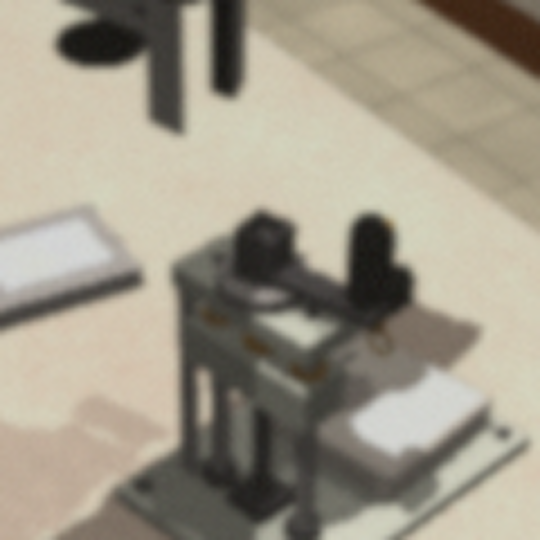

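The crank sits flat on the dial at (265,245) with its grip at (370,255); the fingers are clear. The hub top is at 0.2437 m, which matches a fully seated crank. Move to the grip.

{"op": "send_rows", "data": {
  "deltas": [
    [[-4,0,0,0,0,0,0.5],[-8,-0.1,0,0,0,0,0.5],[-11,-0.2,0.3,0,0,0,0.5],[-13,-0.2,0.7,0,0,0,0.5],[-13,-0.2,0.7,0,0,0,0.5],[-13,-0.2,0.7,0,0,0,0.5],[-13,-0.2,0.7,0,0,0,0.5]]
  ]
}}

```text
time_s: 11.48
position: [0.6092, 0.0631, 0.2986]
eef_rot: [-1.846, -2.542, 0.0]
wrist_force: [0.3, 0.2, -0.4]
opening: 0.0471
grasp_force: 0.0
```

Run:
```python
from h import *
st();rows([(.6093,.0669,.235,18)])
```

```text
11.48 pos [0.6092 0.0631 0.2986] yaw 18.04 z [-4.e-04  0.e+00 -1.e+00] F [ 0.32  0.18 -0.41] M [-0.05  0.03 -0.01] open 0.0471 g 0.0
[0.35, 0.13, 6.36, -0.0, -0.0, 0.0]
```

{"op": "send_rows", "data": {
  "deltas": [
    [[0.4,0.1,2,0,0,0,0.5],[0.4,0.1,4,0,0,0,0.5],[0.4,0.1,6.3,0,0,0,0.5],[0.4,0.1,6.3,0,0,0,0.5],[0.4,0.1,6.3,0,0,0,0.15],[0.4,0.1,6.3,0,0,0,0.15],[0.4,0.1,6.3,0,0,0,0.15],[0.4,0.1,6.3,0,0,0,0.15],[0.4,0.1,6.3,0,0,0,0.15],[0.4,0.1,6.3,0,0,0,0.15]]
  ],
  "force": 20
}}

```text
time_s: 12.32
position: [0.6095, 0.0671, 0.2366]
eef_rot: [1.845, 2.542, 0.002]
wrist_force: [1.5, -1.1, 5.2]
opening: 0.0252
grasp_force: 20.0
```

```bash
cat >> h.py <<'E'
def wind(start,step,n,c=(.5862,.1384),r=.075,yaw=18.):
    """rows for clockwise winding; start angle (deg, world azimuth of the grip as commanded)"""
    yv=np.array([np.cos(np.radians(yaw)),np.sin(np.radians(yaw))]);xv=np.array([-yv[1],yv[0]])
    f=lambda a:r*np.array([np.cos(np.radians(a)),np.sin(np.radians(a))])
    for k in range(1,n+1):
        d=(f(start-step*k)-f(start))*100; print([round(float(d@xv),2),round(float(d@yv),2)],end=' ')
    print()
def ang(c=(.5862,.1384)):
    p=manip.state()['position'][:2]-np.array(c); print('az',np.degrees(np.arctan2(p[1],p[0])).round(2),'r',np.hypot(*p).round(4))
E
python3 - <<'E'
from h import *
st();ang();wind(-72,15,10)
E
```

```text
12.32 pos [0.6095 0.0671 0.2366] yaw 18.06 z [ 1.4e-03  4.0e-04 -1.0e+00] F [ 1.47 -1.12  5.2 ] M [-0.04 -0.06  0.  ] open 0.0252 g 20.0
az -71.92 r 0.075
[0.26, -1.94] [1.0, -3.75] [2.2, -5.3] [3.75, -6.5] [5.56, -7.24] [7.5, -7.5] [9.44, -7.24] [11.25, -6.5] [12.8, -5.3] [14.0, -3.75]
```

{"op": "send_rows", "data": {
  "deltas": [
    [[0.37,-2.32,0,0,0,0,0.15],[1.43,-4.41,0,0,0,0,0.15],[3.09,-6.07,0,0,0,0,0.15],[5.18,-7.13,0,0,0,0,0.15],[7.5,-7.5,0,0,0,0,0.15],[9.82,-7.13,0,0,0,0,0.15],[11.91,-6.07,0,0,0,0,0.15],[13.57,-4.41,0,0,0,0,0.15],[14.63,-2.32,0,0,0,0,0.15],[15,0,0,0,0,0,0.15]]
  ]
}}

```text
time_s: 13.15
position: [0.5625, 0.212, 0.2363]
eef_rot: [-1.842, -2.544, -0.002]
wrist_force: [0.5, -4.6, 4.6]
opening: 0.0245
grasp_force: 20.0
```

Run:
```python
from h import *
st();ang()
```

```text
13.15 pos [0.5625 0.212  0.2363] yaw 18.2 z [ 3.0e-04  1.1e-03 -1.0e+00] F [ 0.45 -4.58  4.59] M [-1.98 -0.24  0.01] open 0.0245 g 20.0
az 107.86 r 0.0773
```

{"op": "send_rows", "data": {
  "deltas": [
    [[-0.37,2.32,0,0,0,0,0.15],[-1.43,4.41,0,0,0,0,0.15],[-3.09,6.07,0,0,0,0,0.15],[-5.18,7.13,0,0,0,0,0.15],[-7.5,7.5,0,0,0,0,0.15],[-9.82,7.13,0,0,0,0,0.15],[-11.91,6.07,0,0,0,0,0.15],[-13.57,4.41,0,0,0,0,0.15],[-14.63,2.32,0,0,0,0,0.15],[-15,0,0,0,0,0,0.15]]
  ]
}}

```text
time_s: 13.98
position: [0.6088, 0.0661, 0.2359]
eef_rot: [-1.847, -2.541, -0.001]
wrist_force: [-2.7, 12.9, 2.4]
opening: 0.0248
grasp_force: 20.0
```

```bash
cat >> h.py <<'E'
def probe():
    P=cloud(avg('top',3));S=P[88:128,185:235].reshape(-1,3);q=S[(np.hypot(S[:,0]-.6995,S[:,1]-.1567)<.02)&(S[:,2]>.1)&(S[:,2]<.21)]
    print('probe',len(q),np.sort(q[:,2])[-12:].round(4))
E
python3 - <<'E'
from h import *
st();ang();probe()
E
```

```text
13.98 pos [0.6088 0.0661 0.2359] yaw 17.98 z [ 3.e-04  8.e-04 -1.e+00] F [-2.68 12.93  2.4 ] M [ 3.37  0.74 -0.  ] open 0.0248 g 20.0
az -72.64 r 0.0758
probe 0 []
```

{"op": "send_rows", "data": {
  "deltas": [
    [[0.37,-2.32,0,0,0,0,0.15],[1.43,-4.41,0,0,0,0,0.15],[3.09,-6.07,0,0,0,0,0.15],[5.18,-7.13,0,0,0,0,0.15],[7.5,-7.5,0,0,0,0,0.15],[9.82,-7.13,0,0,0,0,0.15],[11.91,-6.07,0,0,0,0,0.15],[13.57,-4.41,0,0,0,0,0.15],[14.63,-2.32,0,0,0,0,0.15],[15,0,0,0,0,0,0.15]]
  ]
}}

```text
time_s: 14.97
position: [0.563, 0.2123, 0.2362]
eef_rot: [1.842, 2.545, 0.002]
wrist_force: [1.1, -7.7, 4.0]
opening: 0.0245
grasp_force: 20.0
```

{"op": "send_rows", "data": {
  "deltas": [
    [[-0.37,2.32,0,0,0,0,0.15],[-1.43,4.41,0,0,0,0,0.15],[-3.09,6.07,0,0,0,0,0.15],[-5.18,7.13,0,0,0,0,0.15],[-7.5,7.5,0,0,0,0,0.15],[-9.82,7.13,0,0,0,0,0.15],[-11.91,6.07,0,0,0,0,0.15],[-13.57,4.41,0,0,0,0,0.15],[-14.63,2.32,0,0,0,0,0.15],[-15,0,0,0,0,0,0.15]]
  ]
}}

```text
time_s: 15.8
position: [0.6093, 0.0664, 0.2358]
eef_rot: [1.846, 2.542, 0.001]
wrist_force: [-2.7, 12.5, 2.0]
opening: 0.0244
grasp_force: 20.0
```

Run:
```python
from h import *
st();ang()
a=avg('side',4);np.savez('s3.npz',**a)
P=cloud(a)
S=P[(np.hypot(P[...,0]-.6995,P[...,1]-.1567)<.015)&(P[...,2]>.05)&(P[...,2]<.21)];print(len(S),np.sort(S[:,2])[-8:].round(4),S[:,2].min())
P0=cloud(dict(np.load('s1.npz')));S=P0[(np.hypot(P0[...,0]-.6995,P0[...,1]-.1567)<.015)&(P0[...,2]>.05)&(P0[...,2]<.21)];print(len(S),np.sort(S[:,2])[-8:].round(4))
cv2.imwrite('pics/e.png',np.clip(cv2.resize(a['pixels'][70:190,210:330,::-1],None,fx=4.5,fy=4.5,interpolation=cv2.INTER_CUBIC)*1.4,0,255).astype(np.uint8))
```

```text
15.8 pos [0.6093 0.0664 0.2358] yaw 18.01 z [ 5.e-04  4.e-04 -1.e+00] F [-2.68 12.48  2.04] M [ 3.23  0.74 -0.01] open 0.0244 g 20.0
az -72.19 r 0.0756
40 [0.1308 0.1328 0.1352 0.1384 0.139  0.1436 0.1439 0.1461] 0.06068933366573104
113 [0.1857 0.187  0.1884 0.1886 0.1889 0.1894 0.1895 0.1901]
```

View pics/e.png

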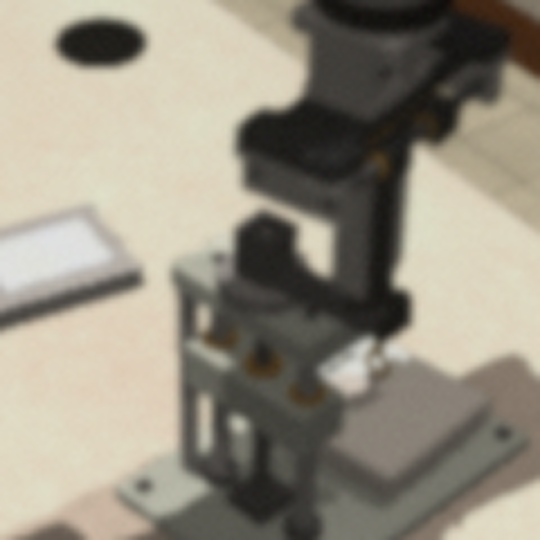

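The crank is still seated, the carriage has dropped by about two turns, and the gripper hides the probe top. Another half turn should leave a gap of about 11.5 mm.

{"op": "send_rows", "data": {
  "deltas": [
    [[0.37,-2.32,0,0,0,0,0.15],[1.43,-4.41,0,0,0,0,0.15],[3.09,-6.07,0,0,0,0,0.15],[5.18,-7.13,0,0,0,0,0.15],[7.5,-7.5,0,0,0,0,0.15],[9.82,-7.13,0,0,0,0,0.15],[11.91,-6.07,0,0,0,0,0.15],[13.57,-4.41,0,0,0,0,0.15],[14.63,-2.32,0,0,0,0,0.15],[15,0,0,0,0,0,0.15]]
  ]
}}

```text
time_s: 16.83
position: [0.5633, 0.2126, 0.236]
eef_rot: [1.841, 2.545, 0.001]
wrist_force: [2.9, -7.8, 3.9]
opening: 0.0246
grasp_force: 20.0
```

Run:
```python
from h import *
st();ang();probe()
a=avg('side',4);P=cloud(a)
S=P[(np.hypot(P[...,0]-.6995,P[...,1]-.1567)<.015)&(P[...,2]>.05)&(P[...,2]<.21)];print(len(S),np.sort(S[:,2])[-8:].round(4),S[:,2].min())
```

```text
16.83 pos [0.5633 0.2126 0.236 ] yaw 18.23 z [ 8.e-04  3.e-04 -1.e+00] F [ 2.93 -7.8   3.93] M [-2.55 -0.43  0.01] open 0.0246 g 20.0
az 107.14 r 0.0776
probe 159 [0.1601 0.1603 0.1634 0.1635 0.1638 0.1644 0.1655 0.166  0.1661 0.1666
 0.1678 0.1681]
110 [0.1625 0.1637 0.1639 0.1643 0.1646 0.1654 0.1663 0.167 ] 0.057982803182076714
```

{"op": "send_rows", "data": {
  "deltas": [
    [[-0.1,1.2,0,0,0,0,0.15],[-0.37,2.32,0,0,0,0,0.15],[-0.9,3.5,0,0,0,0,0.15],[-1.43,4.41,0,0,0,0,0.15],[-2.2,5.3,0,0,0,0,0.15],[-3.09,6.07,0,0,0,0,0.15],[-3.09,6.07,0,0,0,0,0.15],[-3.09,6.07,0,0,0,0,0.15]]
  ]
}}

```text
time_s: 17.85
position: [0.6321, 0.2003, 0.2363]
eef_rot: [1.844, 2.541, 0.004]
wrist_force: [4.3, 3.2, 6.2]
opening: 0.0246
grasp_force: 20.0
```

Run:
```python
from h import *
st();ang();probe()
```

```text
17.85 pos [0.6321 0.2003 0.2363] yaw 18.08 z [ 0.0031  0.001  -1.    ] F [4.31 3.22 6.24] M [ 0.59 -0.77  0.06] open 0.0246 g 20.0
az 53.45 r 0.0771
probe 157 [0.1588 0.1592 0.1605 0.1607 0.1607 0.1618 0.1623 0.1625 0.1632 0.1634
 0.166  0.1666]
```

{"op": "send_rows", "data": {
  "deltas": [
    [[0,0,0,0,0,0,0.45],[0,0,0,0,0,0,0.45],[0,0,0,0,0,0,0.45],[0,0,-2,0,0,0,0.45],[0,0,-5,0,0,0,0.45],[0,0,-9,0,0,0,0.45],[-4,-3,-10,0,0,0,0.45],[-8,-6,-10,0,0,0,0.45],[-12,-9,-10,0,0,0,0.45],[-16,-12,-10,0,0,0,0.45]]
  ]
}}

```text
time_s: 18.83
position: [0.5755, 0.0407, 0.3356]
eef_rot: [1.845, 2.543, -0.0]
wrist_force: [1.7, -0.9, 0.4]
opening: 0.0422
grasp_force: 0.0
```

{"op": "send_rows", "data": {
  "deltas": [
    [[-4,-3,0,0,0,0,0.45],[-8,-6,0,0,0,0,0.45],[-12,-8,0,0,0,0,0.45],[-16,-8,0,0,0,0,0.45],[-16,-8,0,0,0,0,0.45],[-16,-8,0,0,0,0,0.45],[-16,-8,0,0,0,0,0.45]]
  ]
}}

```text
time_s: 19.42
position: [0.5497, -0.1356, 0.3354]
eef_rot: [-1.848, -2.54, 0.001]
wrist_force: [0.1, 0.8, -0.1]
opening: 0.0424
grasp_force: 0.0
```

Run:
```python
from h import *
st();probe()
b=avg('top',4);a=avg('side',4)
for n,s in(('t',b),('s',a)):
    P=cloud(s)
    for nm,c,lo,hi,r in(('hub',(.5863,.1385),.235,.255,.025),('arm',(.608,.168),.215,.224,.02),('probe',(.6995,.1567),.158,.172,.013),('ap',(.6995,.19),.035,.055,.03),('loop',(.6995,.1567),.05,.075,.02)):
        S=P[(np.hypot(P[...,0]-c[0],P[...,1]-c[1])<r)&(P[...,2]>lo)&(P[...,2]<hi)]
        if len(S)>4: print(n,nm,len(S),S.mean(0).round(4),'med',np.median(S[:,2]).round(4),'min',S[:,2].min().round(4))
im=np.hstack([cv2.resize(x['pixels'][y:y+110,u:u+80,::-1],None,fx=5,fy=5,interpolation=cv2.INTER_CUBIC) for x,y,u in((b,88,180),(a,100,245))])
cv2.imwrite('pics/f.png',np.clip(im*1.4,0,255).astype(np.uint8))
```

```text
19.42 pos [ 0.5497 -0.1356  0.3354] yaw 17.94 z [-5.e-04 -3.e-04 -1.e+00] F [ 0.14  0.84 -0.08] M [-0.04  0.03 -0.03] open 0.0424 g 0.0
probe 156 [0.1582 0.1592 0.1621 0.1626 0.1631 0.1632 0.164  0.1644 0.1645 0.1652
 0.1655 0.167 ]
t hub 132 [0.5863 0.1385 0.2428] med 0.244 min 0.2354
t arm 122 [0.6095 0.1686 0.219 ] med 0.2189 min 0.2159
t probe 10 [0.7    0.1569 0.1629] med 0.1632 min 0.16
t ap 227 [0.6975 0.1926 0.0442] med 0.0443 min 0.0389
s hub 85 [0.5848 0.1381 0.2413] med 0.2424 min 0.2352
s arm 5 [0.6203 0.1819 0.2183] med 0.2182 min 0.2173
s probe 9 [0.6988 0.1575 0.1613] med 0.1618 min 0.1581
s ap 97 [0.6993 0.1826 0.0438] med 0.0437 min 0.041
s loop 15 [0.6993 0.1566 0.0658] med 0.0671 min 0.0553
```

View pics/f.png

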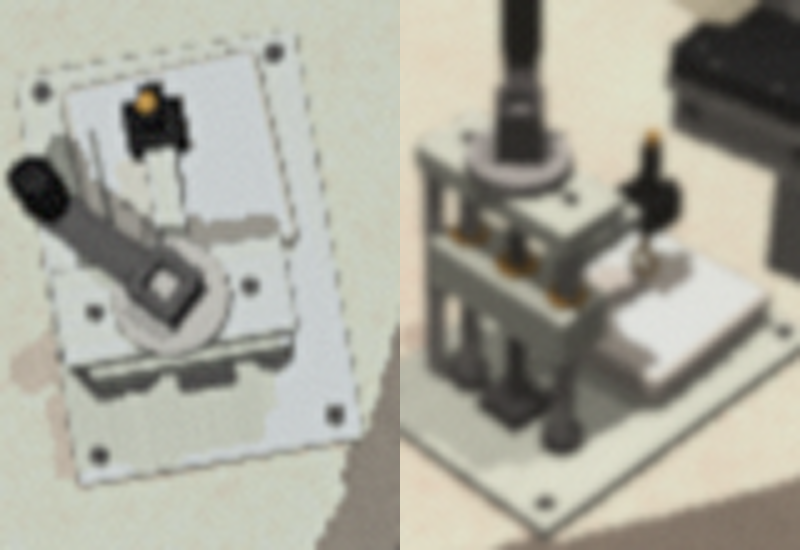

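The crank is fully seated, with its hub at (165,285) in the left half. The probe at (650,200) in the right half hangs free above the access point, and its top at about 0.164 m gives a gap of about 10 mm. Handing in.

```bash
python3 -c "
from cell import manip
print(manip.close_job())"
```

```text
the job is handed in; nothing more can be done
None
```

The crank is fully seated on the dial, the probe tip hangs about 10 mm above the access point by camera measurement, and the job was handed in at about 20 s with the gripper clear.

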